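# Set up the slat-gluing board

### The arm

A 6-joint arm with a two-finger parallel gripper is mounted at the origin on the work surface. World frame = base frame: x ahead of the robot, y to its left, z up, the work surface at z = 0. Lengths are in m, angles in rad, forces in N, time in s.
With the tool pointing down it reaches from about 0.3 to 0.775 m from the base axis. Payload 14.6 kg.
Tool frame: the origin (TCP) lies midway between the tips of the shut fingers; the grasp point (between the pads) lies 19 mm behind it (tcp_to_grasp is the distance from the TCP to the grasp point, in m); z points along the fingers, y is the line along which they close (so a half turn about z gives the same grasp; the last joint's range is limited). The gripper opens to 94 mm and grips with 3 to 60 N. Pads are 16 mm wide; open, the fingers measure 119 mm over their backs; the gripper's body (75 mm by 177 mm) begins 78 mm behind the grasp point.
Start: joints at [-1.195, 0.3, 1.521, -0, 1.321, -0.067], TCP at [0.236, -0.497, 0.205] pointing down, gripper open.
Joint ranges: [-3.03, 3.03], [-0.79, 2.21], [0.23, 2.52], [-1.04, 4.18], [0, 3.07], [-2.55, 2.55]. Speed limits (rad/s): [2.22, 2.22, 2.57, 3.14, 3.14, 3.14].

### API

Orientations are given as [roll, pitch, yaw] about the fixed x, y, z axes, in that order (R = Rz(yaw) Ry(pitch) Rx(roll)).
In Python, from station import * gives the robot as it stands.
- The arm moves only by the tool send_rows, never from a script. Its argument "motion" is a list of rows, each a list of 3 entries, a list of its own where there are three numbers: the shift along the tool's x, y, z in units of 0.03 m (1.0 is 0.03 m), then the turn, a rotation vector about the tool's x, y, z in units of 0.12 rad (1.0 is 0.12 rad), then the opening, from -1 (shut) to 1 (fully open). In form: [[[x, y, z], [rx, ry, rz], grip], ...]. A call has 1 to 12 rows; each row shifts and turns the commanded pose from where the row before left it, along the tool's axes as they then stand; what a row does not reach is not made up. A row lasts 1/10 s, in which the tool goes at most 50 mm and 8.59 degrees, less where a joint would pass 70% of its speed; a pose out of reach is approached as far as the arm can. A call with a number of a shift or a turn outside -1 to 1 is refused whole. A call with a gripper value outside its range is refused whole. The fingers move at their own pace and stop on an object; "squeeze" is the grip in N (left out, the last holds). Time passes only in rows, so rows that do not move let the fingers close. It gives the time, the measured TCP pose, the force, the opening and the grip force at its end, in the units of the state.
- get_obs(): the state, without advancing time (a new reading comes with each control period).
- camera(name): name is "side" or "top" or "wrist"; returns a dict with "pixels" (420x560x3 uint8, red, green, blue), "depth" (420x560 float32, m along the optical axis (not along the pixel's ray), 0 where there is no reading), "fx", "fy", "cx", "cy" (pixels), "dist" ([k1, k2, p1, p2, k3] as OpenCV has them; the pictures are not rectified), "rvec" (rotation vector, rad) and "tvec" (3), from world to camera coordinates, as OpenCV has them. Camera axes: x right, y down, z forward; pixel columns grow to the right and rows downward; lengths in m; the calibration is good to about 2 mm. A picture is of the moment at which its call begins.
- hand_in(): hands the job in; it is judged then, once.
The state is a dict: "time_s": time; "qpos": joint angles; "joint_vel": joint speeds; "tau": joint torques, N m; "ee_pos": TCP position; "eef_rot": TCP orientation; "force": force on the tool from outside, world axes, zero at the start; "moment": the same for the moment, N m; "grip_width": finger opening in m; "grip_force": force on a finger pad.
Only numpy, scipy, OpenCV 4.12 (cv2) and the standard library are available. Lean on these libraries where they do the work, as an engineer would, in place of code of your own. Each camera call takes 0.05 s, during which the arm holds its last target. There are 200 camera calls.

### The job

Get the gluing board ready for the next slats. First lay the metal fence bar down flat on the desk, handle up, flush along the board's near long edge (the bare edge facing the robot) with its ends level with the board's ends, and let go of it; then lift the red cap straight off the green spray can and set it, mouth down and without dropping it, in the round wooden dish. Leave the can standing where it is, and do not disturb the other things on the desk.

Things in the scene. Friction and masses are not known exactly. Their poses are not given: they have to be found in the camera images.
- board: Plywood gluing board, fixed firmly (bears a 20 N push): 110 mm (its x) by 180 mm (y), 12 mm thick; straw-coloured slats glued on its +x half and just over the middle, tops 15 mm above the desk. Origin: centre of its underside, on the desk. Near long edge: its face at x = -55 mm, along its y; its -x side looks towards the robot (yaw within about 20 degrees).
- fence: Loose aluminium bar, 30 mm wide (its x), 180 long (y), 18 thick, 0.22-0.4 kg (2-5 N slides it), same either way round, with a dark wooden handle rib along its middle: 16 mm wide (x), 80 long (y), from 18 to 44 mm above the underside. Origin: centre of its underside. Starts flat, rib up, left or right of the board. Flush and level, its origin is at x = -70, y = 0, z = 0 mm in the board's frame.
- can: Loose spray can, green with a pale band, 60 mm in diameter, 110 mm high to its flat shoulder; under the cap a nozzle (38 mm wide at the foot, narrowing) stands 28 mm above the shoulder. About 0.4 kg. Origin at the centre of its underside; z up. It stands on the side of the board where the fence does not lie.
- cap: Loose red cap, 56 mm in diameter and 60 mm high, straight-sided, open below, 30 g, resting on the can's shoulder over the nozzle with 6 mm play around the nozzle foot, no thread or catch. Origin at the centre of its open lower rim; z up, closed top at z = 60 mm.
- dish: Round turned wooden dish, fixed to the desk right of the board: 90 mm wide and 16 mm high, floor 6 mm above the desk, recess about 70 mm wide at the floor. Origin at the centre of its underside.
- dish_floor (a point): Centre of the dish's inner floor, 6 mm above the desk.
- spool: Bystander: black thread spool, 44 mm wide, 50 mm high, near the robot. Origin under its centre.
- tin: Bystander: yellow-banded tin, 68 mm wide, 75 mm high, left of the board. Origin under its centre.
- bell: Bystander: turned wooden bell, 68 mm wide, 75 mm high, beyond the board. Origin under its centre.
- cone: Bystander: white thread cone, 68 mm wide, 95 mm high, beyond the board. Origin under its centre.
- glue: Bystander: yellow glue bottle with red tip, 48 mm wide, 130 mm high, far left. Origin under its centre.
- bobbin: Bystander: brick-red bobbin, 52 mm wide, 60 mm high, far right. Origin under its centre.
There are look-alikes about, which are no part of the job. Of the things that look like the fence, the smallest one is meant.

How it is judged:
By the outcome, as a careful person would: the job done as asked, in the order asked, and still so for the second after the job is handed in, with the robot touching nothing.
It also fails if it takes over 67 s, if anything falls off the work surface, if the arm or the gripper's body presses on something with over 40 N, if the wrist force passes 120 N, or if a joint passes its speed limit or range.

## Working session

There is one attempt and no reset: what is moved stays moved. The work goes in short steps, Python scripts to look and compute and a tool call to move; the robot and the scene stay as the last step left them, time stands still between calls to the robot, and variables do not carry over. Pictures are saved under pics/ and viewed, at most 10 in all, crops included, and the job is handed in when it is done.

Besides the shell and the picture viewer there is one more tool, called after "Call:" as a command line: name --argument value ..., lists and objects as JSON in quotes. send_rows: Moves the arm, as the interface text tells. Its arguments: {"type":"object","properties":{"motion":{"type":"array"},"squeeze":{"type":"number"}},"required":["motion"]}

```bash
mkdir -p pics; ls
cat > h.py <<'E'
from station import *
import numpy as np, cv2
def load(n,save=None):
    c=camera(n)
    if save: cv2.imwrite('pics/'+save,c['pixels'][:,:,::-1]); np.savez('pics/'+save+'.npz',**c)
    return c
def K(c): return np.array([[c['fx'],0,c['cx']],[0,c['fy'],c['cy']],[0,0,1.]])
def rays(c,uv):
    uv=np.asarray(uv,float).reshape(-1,1,2)
    n=cv2.undistortPoints(uv,K(c),np.asarray(c['dist'],float)).reshape(-1,2)
    R=cv2.Rodrigues(np.asarray(c['rvec'],float))[0]; t=np.asarray(c['tvec'],float).ravel()
    return -R.T@t, np.c_[n,np.ones(len(n))]@R
def onplane(c,uv,z):
    o,d=rays(c,uv); return o+d*((z-o[2])/d[:,2])[:,None]
def bydepth(c,uv):
    uv=np.asarray(uv,int).reshape(-1,2); o,d=rays(c,uv)
    return o+d*np.asarray(c['depth'])[uv[:,1],uv[:,0]][:,None]
def proj(c,P): return cv2.projectPoints(np.asarray(P,float).reshape(-1,1,3),np.asarray(c['rvec'],float),np.asarray(c['tvec'],float),K(c),np.asarray(c['dist'],float))[0].reshape(-1,2)
E
python3 - <<'E'
from h import *
o=get_obs(); print(o)
a=load('top','top0.png'); b=load('side','side0.png')
for c in (a,b): print(c['fx'],c['cx'],rays(c,[[280,210]]))
E
```

```text
pics
{'time_s': 0.0, 'qpos': array([-1.19458511e+00,  3.00476636e-01,  1.52161710e+00, -2.10444787e-05,
        1.32069681e+00, -6.66127868e-02]), 'joint_vel': array([ 0.00043548,  0.00095207,  0.00181727, -0.00090292,  0.00046891,
       -0.00067749]), 'tau': array([-2.04918324e-03, -5.31813920e+01, -3.52737737e+01,  7.07885530e-02,
        2.43569026e-02, -6.42584610e-05]), 'ee_pos': array([ 0.2355547 , -0.49669744,  0.20486806]), 'eef_rot': array([-3.14039606e+00, -5.93980346e-05,  4.42829190e-01]), 'force': array([ 0.12446947, -0.2328416 , -0.27923005]), 'moment': array([-0.00955412,  0.04517361,  0.05272312]), 'grip_force': 0.0, 'grip_width': 0.09385248809654743}
416.8079010825984 280.6414059500456 (array([0.25801445, 0.01476795, 1.34981897]), array([[ 0.21096343, -0.00688952, -0.97749823]]))
417.6381683559608 279.6790942309624 (array([0.10020487, 0.71504309, 0.88129362]), array([[ 0.36879477, -0.61703738, -0.69524037]]))
```

View pics/top0.png

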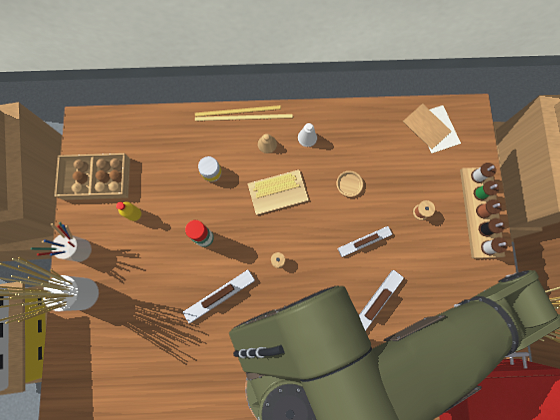

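View pics/side0.png

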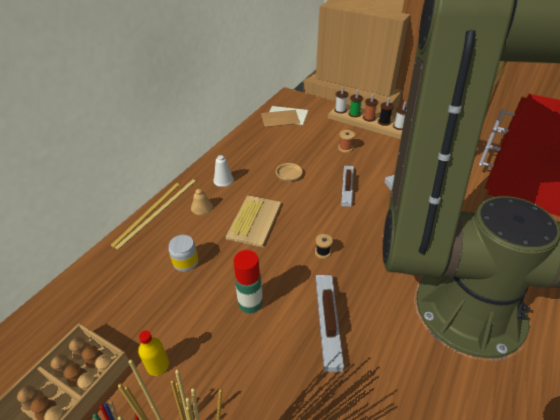

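Candidates for the fence in the top view are bars at (365,241), (219,296) and (381,300). The one at (365,241) looks the shortest, about 58 px ≈ 0.18 m. It lies right of the board, opposite the can at (198,232), as described. Next I'll measure all three and enlarge the chosen one.

```bash
cat > m.py <<'E'
from h import *
def comp(mask,roi):
    m=np.zeros_like(mask); x0,y0,x1,y1=roi; m[y0:y1,x0:x1]=mask[y0:y1,x0:x1]
    m=m.astype(np.uint8); n,l,s,_=cv2.connectedComponentsWithStats(m)
    i=1+np.argmax(s[1:,4]); return (l==i).astype(np.uint8)
def pts(m): y,x=np.nonzero(m); return np.c_[x,y].astype(float)
def rect(P):
    (cx,cy),(w,h),a=cv2.minAreaRect((P[:,:2]*1000).astype(np.float32)); 
    if w>h: w,h,a=h,w,a-90
    return np.round([cx,cy,w,h,(a+90)%180-90],1)  # long side h: direction of y axis = a+90
E
python3 - <<'E'
from m import *
T=dict(np.load('pics/top0.png.npz')); S=dict(np.load('pics/side0.png.npz'))
def hsv(c): return cv2.cvtColor(c['pixels'],cv2.COLOR_RGB2HSV)
ht,hs=hsv(T),hsv(S)
gray=lambda h:(h[...,1]<60)&(h[...,2]>120)
for nm,c,h,rois in (('top',T,ht,[(330,218,400,262),(175,262,262,328),(350,262,410,335)]),('side',S,hs,[(335,155,360,212),(310,270,345,375)])):
    for r in rois:
        m=comp(gray(h),r); p=pts(m); print(nm,r,len(p),rect(onplane(c,p,0.018)), 'depth z', np.round(np.median(bydepth(c,p)[:,2]),4))
straw=lambda h:(h[...,0]>15)&(h[...,0]<32)&(h[...,1]>50)&(h[...,2]>165)
for nm,c,h,r in (('top',T,ht,(240,162,316,222)),('side',S,hs,(222,190,285,248))):
    m=comp(straw(h),r); p=pts(m); print(nm,'board',len(p),rect(onplane(c,p,0.012)),np.round(np.median(bydepth(c,p)[:,2]),4))
red=lambda h:((h[...,0]<6)|(h[...,0]>174))&(h[...,1]>170)&(h[...,2]>90)
for nm,c,h,r in (('top',T,ht,(175,210,225,255)),('side',S,hs,(225,240,270,295))):
    m=comp(red(h),r); p=pts(m); d=bydepth(c,p); print(nm,'cap',len(p),p.min(0),p.max(0),np.percentile(d[:,2],[50,90,98]))
    q=d[d[:,2]>0.16]; print('cap top depth ctr',(q.min(0)+q.max(0))/2,np.ptp(q,0))
A=cv2.resize(T['pixels'][215:335,170:410],None,fx=3.3,fy=3.3,interpolation=cv2.INTER_CUBIC)
cv2.imwrite('pics/crop1.png',A[:,:,::-1]); print(A.shape)
E
```

```text
top (330, 218, 400, 262) 411 [ 434.3 -263.2   31.7  182.    21.6] depth z 0.0176
top (175, 262, 262, 328) 761 [278.2 207.2  41.4 241.3  31.1] depth z 0.0238
top (350, 262, 410, 335) 560 [ 251.  -293.6   44.3  205.7   49.2] depth z 0.0229
side (335, 155, 360, 212) 250 [ 431.9 -255.9   31.9  195.6   21.6] depth z 0.0163
side (310, 270, 345, 375) 1117 [278.1 207.   42.7 249.9  31.1] depth z 0.0225
top board 1742 [610.1  12.  111.2 179.1  13.6] 0.0128
side board 1589 [610.3  14.7 108.9 187.5  14. ] 0.0122
top cap 349 [185. 220.] [207. 240.] [0.16894665 0.17249056 0.17476021]
cap top depth ctr [0.46593729 0.25368828 0.16808402] [0.05268667 0.0551405  0.01565296]
side cap 749 [234. 250.] [258. 284.] [0.16644553 0.17025923 0.17156668]
cap top depth ctr [0.29629409 0.47062615 0.52068777] [0.39217844 0.48883388 0.7212117 ]
(396, 792, 3)
```

View pics/crop1.png

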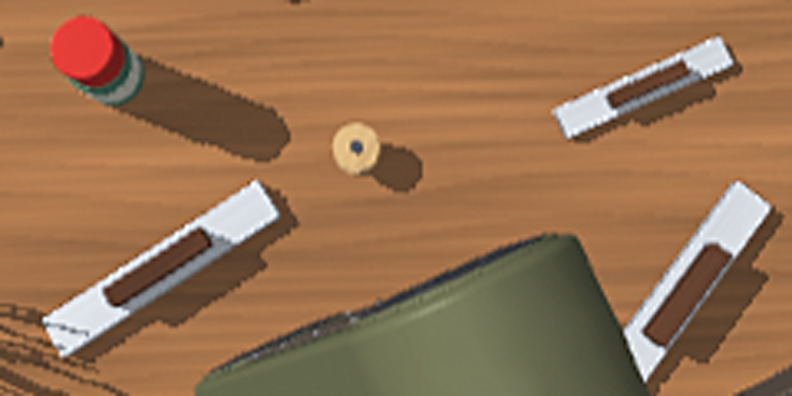

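The crop shows the short bar at upper right, full-image pixel (365,241). It measures 182×32 mm with its top at about 18 mm, so it's the fence. The other two, at (219,296) and (381,300), are about 42 mm wide and about 22–24 mm high. I'll move above the fence and turn to yaw 111.6°.

Call:
send_rows --motion '[[[0.93,-0.42,0],[0,0,0],0],[[0.93,-0.42,0],[0,0,0],0],[[0.93,-0.42,0],[0,0,0],0],[[0.93,-0.42,0],[0,0,0],0],[[0.93,-0.42,0],[0,0,0],0],[[0.93,-0.42,0],[0,0,0],0],[[0.93,-0.42,0],[0,0,0],0],[[0.93,-0.42,0],[0,0,0],0],[[0.93,-0.42,0],[0,0,0],0],[[0.93,-0.42,0],[0,0,0],0]]'

```text
time_s: 1.1
ee_pos: [0.4343, -0.2624, 0.2052]
eef_rot: [-3.141, 0.0, 0.443]
force: [0.4, -0.7, 0.3]
grip_width: 0.0468
grip_force: 0.0
```

Call:
send_rows --motion '[[[0,0,0],[0,0,-1],0],[[0,0,0],[0,0,-1],0],[[0,0,0],[0,0,-1],0],[[0,0,0],[0,0,-1],0],[[0,0,0],[0,0,-1],0],[[0,0,0],[0,0,-1],0],[[0,0,0],[0,0,-1],0],[[0,0,0],[0,0,-1],0],[[0,0,0],[0,0,-1],0],[[0,0,0],[0,0,-1],0],[[0,0,0],[0,0,-1],0],[[0,0,0],[0,0,-1],0]]'

```text
time_s: 2.3
ee_pos: [0.4336, -0.2635, 0.2052]
eef_rot: [-3.141, -0.001, 1.888]
force: [-0.4, 1.3, 0.9]
grip_width: 0.0469
grip_force: 0.0
```

Call:
send_rows --motion '[[[0,0,0],[0,0,-0.54],-0.1],[[0,0,0],[0,0,0],-0.1],[[0,0,0],[0,0,0],-0.1]]'

```text
time_s: 2.6
ee_pos: [0.4337, -0.2635, 0.2053]
eef_rot: [-3.141, -0.0, 1.945]
force: [0.2, 1.2, -0.1]
grip_width: 0.0426
grip_force: 0.0
```

Run:
```python
from m import *
c=load('wrist','w1.png'); o=get_obs(); print(o['time_s'],o['ee_pos'],np.degrees(o['eef_rot']),o['qpos'],o['grip_width'],o['force'])
print(rays(c,[[280,210]]))
```

```text
2.65 [ 0.43370584 -0.2635403   0.20533182] [-1.79990892e+02 -1.07841102e-02  1.11473541e+02] [-6.18188691e-01  2.05412343e-01  1.63951365e+00 -3.15264598e-05
  1.29691115e+00 -9.92964166e-01] 0.04226057446779804 [0.54038249 0.0163401  0.15342826]
(array([ 0.40751563, -0.19646232,  0.38358463]), array([[ 0.07516601, -0.2411407 , -0.96774099]]))
```

View pics/w1.png

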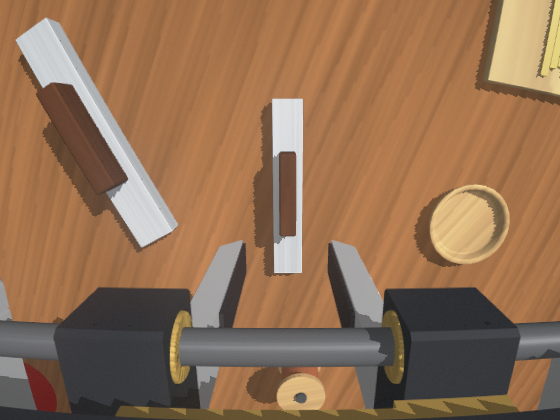

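The wrist view shows the fence at (288,186) and upright in the image, the dish at (469,225), the near board corner at (485,82) and the bobbin at (300,390). Next I'll measure the fence and dish here and check them against the top view.

Run:
```python
from m import *
W=dict(np.load('pics/w1.png.npz')); T=dict(np.load('pics/top0.png.npz')); S=dict(np.load('pics/side0.png.npz'))
h=cv2.cvtColor(W['pixels'],cv2.COLOR_RGB2HSV)
m=comp((h[...,1]<50)&(h[...,2]>185),(262,90,312,280)); m0=m
hull=cv2.fillConvexPoly(np.zeros_like(m),cv2.convexHull(pts(m).astype(np.int32)),1)
p=pts(hull); print('bar',rect(onplane(W,p,0.018)),np.median(bydepth(W,pts(m0))[:,2]))
m=comp((h[...,0]<15)&(h[...,1]>120)&(h[...,2]<115),(278,140,300,245)); p=pts(m)
q=bydepth(W,p); print('rib',p.min(0),p.max(0),rect(onplane(W,p,0.044)),np.percentile(q[:,2],[20,50,80]))
# triangulate end-mid corners bar: wrist vs top
def tri(cs,uvs):
    A=np.zeros((3,3));b=np.zeros(3)
    for c,uv in zip(cs,uvs):
        o,d=rays(c,[uv]); d=d[0]/np.linalg.norm(d[0]); M=np.eye(3)-np.outer(d,d); A+=M; b+=M@o
    return np.linalg.solve(A,b)
ht=cv2.cvtColor(T['pixels'],cv2.COLOR_RGB2HSV)
mt=comp((ht[...,1]<60)&(ht[...,2]>120),(330,218,400,262))
def ctr(m): r=cv2.minAreaRect(pts(m).astype(np.float32)); return r[0]
print('bar ctr tri',tri([W,T],[ctr(m0),ctr(mt)]))
# dish: depth >11mm points in wrist
for nm,c,r in (('W',W,(420,175,520,275)),('T',T,(330,165,370,203)),('S',S,(270,158,308,186))):
    uu,vv=np.meshgrid(np.arange(r[0],r[2]),np.arange(r[1],r[3])); P=bydepth(c,np.c_[uu.ravel(),vv.ravel()])
    q=P[(P[:,2]>0.0105)&(P[:,2]<0.03)]; (x,y),R=cv2.minEnclosingCircle((q[:,:2]*1000).astype(np.float32))
    print('dish',nm,len(q),x,y,R, np.percentile(q[:,2],[50,95]))
    q=P[np.hypot(P[:,0]*1000-x,P[:,1]*1000-y)<25]; print(' floor z',np.median(q[:,2]))
```

```text
bar [ 435.4 -265.8   29.9  177.5   21.6] 0.017059673632706163
rib [281. 171.] [295. 234.] [ 438.6 -272.1   13.3   60.9   21.2] [0.04233336 0.04297689 0.04364605]
bar ctr tri [ 0.43176339 -0.25849338  0.03661638]
dish W 1506 629.6549682617188 -230.43849182128906 45.1583137512207 [0.01450909 0.0160322 ]
 floor z 0.004990891012492477
dish T 171 631.5224609375 -227.04383850097656 45.077754974365234 [0.01500772 0.02006675]
 floor z 0.005123637705523931
dish S 130 632.6238403320312 -228.38272094726562 46.712806701660156 [0.01459838 0.0178192 ]
 floor z 0.005280162808394384
```

Call:
send_rows --motion '[[[-0.06,0.02,1],[0,0,0],-0.1],[[0,0,1],[0,0,0],-0.1],[[0,0,1],[0,0,0],-0.1],[[0,0,1],[0,0,0],-0.1],[[0,0,1],[0,0,0],-0.1],[[0,0,0.7],[0,0,0],-0.1],[[0,0,0.38],[0,0,0],-0.1],[[0,0,0],[0,0,0],-1],[[0,0,0],[0,0,0],-1],[[0,0,0],[0,0,0],-1],[[0,0,0],[0,0,0],-1]]' --squeeze 30

```text
time_s: 3.75
ee_pos: [0.4354, -0.2654, 0.024]
eef_rot: [3.141, 0.001, 1.948]
force: [-1.4, -0.7, 3.4]
grip_width: 0.0158
grip_force: 30.0
```

Call:
send_rows --motion '[[[0,0,-0.5],[0,0,0],-1],[[0,0,-1],[0,0,0],-1],[[0,0,-1],[0,0,0],-1],[[0.85,0.77,-0.2],[0,0,0],-1],[[0.86,0.77,0],[0,0,0],-1],[[0.86,0.77,0],[0,0,0],-1],[[0.86,0.77,0],[0,0,0],-1],[[0.86,0.77,0],[0,0,0],-1],[[0.86,0.77,0],[0,0,0],-1],[[0.86,0.77,0],[0,0,0],-1],[[0.86,0.77,0],[0,0,0],-1]]'

```text
time_s: 4.85
ee_pos: [0.5312, -0.0039, 0.1043]
eef_rot: [3.141, 0.0, 1.948]
force: [0.8, -0.4, -4.5]
grip_width: 0.0155
grip_force: 30.0
```

Call:
send_rows --motion '[[[0,0,0],[0,0,0.6],-1],[[0,0,0],[0,0,0.55],-1],[[0,0,0],[0,0,0],-1],[[0,0,0],[0,0,0],-1]]'

```text
time_s: 5.25
ee_pos: [0.5309, -0.0055, 0.1042]
eef_rot: [3.142, -0.0, 1.811]
force: [-0.2, 0.5, -3.0]
grip_width: 0.0156
grip_force: 30.0
```

Run:
```python
from m import *
c=load('wrist','w2.png'); load('top','top2.png'); load('side','side2.png');o=get_obs(); print(o['time_s'],o['ee_pos'],np.degrees(o['eef_rot']),o['qpos'],o['grip_width'],o['force'])
```

```text
5.4 [ 0.53092105 -0.00557833  0.10412543] [ 1.79998312e+02 -9.96177147e-04  1.03727383e+02] [-7.95073671e-02  3.65146190e-01  1.68498489e+00  2.90242307e-05
  1.09143904e+00 -3.19108780e-01] 0.015626051599609867 [-0.07587702  0.23693762 -3.88578698]
```

View pics/w2.png

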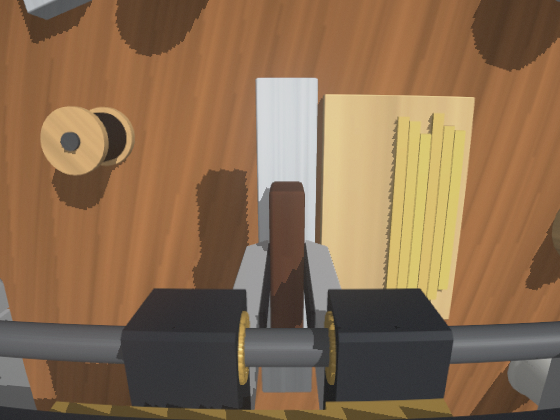

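The wrist view shows the held fence with its far end at row 78, cols 257–317, and its near end at about row 392. The board's corners are at (326,95), (473,98) and (448,318), and the spool at (75,140) is clear of the fence. I'll refine these corners.

Run:
```python
from m import *
W=dict(np.load('pics/w2.png.npz')); o=get_obs()
g=cv2.cvtColor(W['pixels'],cv2.COLOR_RGB2GRAY)
c=np.array([[326,95],[473,98],[448,318],[257,78],[317,78],[263,392],[312,392]],np.float32)
r=cv2.cornerSubPix(g,c.reshape(-1,1,2).copy(),(4,4),(-1,-1),(3,50,0.01)).reshape(-1,2); print(np.round(r,1).tolist())
B=onplane(W,r[:3],.012)[:,:2]*1000; print('board',B.round(1).tolist(), np.linalg.norm(B[0]-B[1]),np.linalg.norm(B[1]-B[2]))
x=B[1]-B[0]; ly=B[1]-B[2]; print('yaw',np.degrees(np.arctan2(x[1],x[0])),np.degrees(np.arctan2(-ly[0],ly[1])))
print('ctr (A+C diag)',(B[0]+B[2])/2)
q=bydepth(W,[[270,110],[305,110]]);print('fence top z depth',q[:,2])
zt=float(np.median(q[:,2]))
F=onplane(W,r[3:],zt)[:,:2]*1000; print('fence',F.round(1).tolist(),np.linalg.norm(F[0]-F[1]),np.linalg.norm((F[0]+F[1]-F[2]-F[3])/2))
print('ctr',F.mean(0)); l=(F[0]+F[1]-F[2]-F[3]); print('yaw',np.degrees(np.arctan2(-l[0],l[1])))
bd=bydepth(W,[[360,150],[350,220],[430,105]]); print(bd[:,2])
# top refine from straw contours earlier + top view again
```

```text
[[324.70001220703125, 93.80000305175781], [474.1000061035156, 96.69999694824219], [448.0, 318.0], [256.20001220703125, 77.5999984741211], [317.0, 77.9000015258789], [263.0, 392.0], [312.0, 392.0]]
board [[536.5, 84.4], [641.7, 110.1], [684.1, -62.6]] 108.3776569721443 177.80614326420584
yaw 13.736919514722496 13.783417291482987
ctr (A+C diag) [610.28844388  10.88630941]
fence top z depth [0.09616041 0.09744986]
fence [[495.6, 77.6], [523.9, 84.4], [538.6, -96.9], [567.5, -89.8]] 29.073280620260604 179.71911222391532
ctr [531.41089869  -6.17195532]
yaw 13.945575976219084
[0.01137152 0.01160713 0.01135977]
```

Call:
send_rows --motion '[[[-0.07,0,0.6],[0,0,0],-1],[[0,0,1],[0,0,0],-1],[[0,0,0.7],[0,0,0],-1],[[0,0,0.3],[0,0,0],-1],[[0,0,0],[0,0,0],-1],[[0,0,0],[0,0,0],-1]]'

```text
time_s: 6.0
ee_pos: [0.532, -0.0075, 0.0268]
eef_rot: [3.14, 0.0, 1.81]
force: [0.2, -0.8, -2.1]
grip_width: 0.0156
grip_force: 30.0
```

Run:
```python
from m import *
c=load('wrist','w3.png'); load('top','top3.png'); load('side','side3.png');o=get_obs(); print(o['time_s'],o['ee_pos'],np.degrees(o['eef_rot']),o['grip_width'],o['force'])
```

```text
6.15 [ 0.5319783  -0.00743988  0.02693046] [1.79918117e+02 2.49437495e-02 1.03688876e+02] 0.015571417681560172 [ 0.31477029 -0.35654838 -3.28276674]
```

View pics/w3.png

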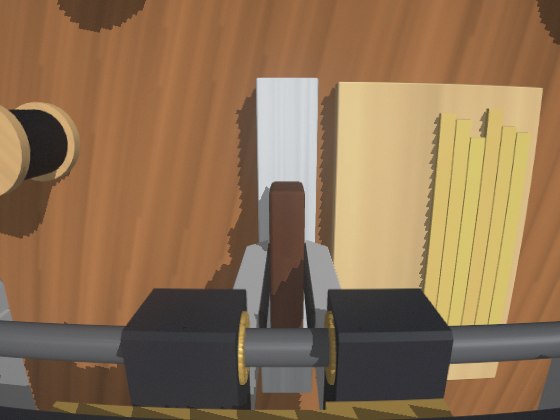

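Now lowered, the fence's far end is at row 78 (cols 257–318). The board's far edge runs from (339,83) to (541,88), and its lower right corner is at (495,378).

```bash
cat > rel.py <<'E'
from m import *
def rel(W,c,zf,th=None):
    g=cv2.cvtColor(W['pixels'],cv2.COLOR_RGB2GRAY)
    r=cv2.cornerSubPix(g,np.array(c,np.float32).reshape(-1,1,2).copy(),(4,4),(-1,-1),(3,50,0.01)).reshape(-1,2); print(np.round(r,1).tolist())
    B=onplane(W,r[:3],.012)[:,:2]*1000
    x=B[1]-B[0]; ly=B[1]-B[2]; print('board',np.linalg.norm(x),np.linalg.norm(ly),'yaw',np.degrees(np.arctan2(x[1],x[0])),np.degrees(np.arctan2(-ly[0],ly[1])))
    t=np.arctan2(-ly[0],ly[1]); ex=np.array([np.cos(t),np.sin(t)]); ey=np.array([-ex[1],ex[0]])
    F=onplane(W,r[3:],zf)[:,:2]*1000
    print('fence corners in board frame (from far-left board corner)',np.round([[(f-B[0])@ex,(f-B[0])@ey] for f in F],1).tolist())
    print('board far edge corners',np.round([[(f-B[0])@ex,(f-B[0])@ey] for f in B],1).tolist())
    k=F[1]-F[0]; print('fence yaw from end',np.degrees(np.arctan2(k[1],k[0])))
    if len(F)>3: l=F[0]+F[1]-F[2]-F[3]; print('fence len,yaw',np.linalg.norm(l)/2,np.degrees(np.arctan2(-l[0],l[1])))
E
python3 - <<'E'
from rel import *
W=dict(np.load('pics/w3.png.npz'))
z=float(np.median(bydepth(W,[[270,110],[305,110],[290,150]])[:,2])); print(z)
rel(W,[[339,83],[541,88],[495,378],[257,78],[318,78],[263,392],[312,392]],z)
E
```

```text
0.019812993838907278
[[338.3999938964844, 81.5], [542.2999877929688, 87.69999694824219], [494.1000061035156, 377.1000061035156], [256.5, 77.5], [317.1000061035156, 77.5999984741211], [262.3999938964844, 392.29998779296875], [312.0, 392.0]]
board 108.47654145650027 178.2308323728528 yaw 13.715617646763452 13.696555773125066
fence corners in board frame (from far-left board corner) [[-40.2, 1.2], [-11.3, 1.1], [-40.6, -178.6], [-10.5, -178.4]]
board far edge corners [[0.0, 0.0], [108.5, 0.0], [108.5, -178.2]]
fence yaw from end 13.644603917073049
fence len,yaw 179.61892936364765 13.769434828201838
```

Call:
send_rows --motion '[[[-0.015,0.1,0.07],[0,0,0],-1],[[0,0.1,0],[0,0,0],-1],[[0,0.07,0],[0,0,0],-1],[[0,0,0],[0,0,0],-1],[[0,0,0],[0,0,0],-1]]'

```text
time_s: 6.65
ee_pos: [0.5395, -0.0059, 0.0239]
eef_rot: [-3.142, -0.0, 1.81]
force: [-0.3, 1.3, -2.7]
grip_width: 0.0157
grip_force: 30.0
```

Call:
send_rows --motion '[[[0,0.03,0],[0,0,0],-1],[[0,0,0],[0,0,0],-1]]'

```text
time_s: 6.85
ee_pos: [0.5404, -0.0057, 0.024]
eef_rot: [3.142, -0.0, 1.81]
force: [-0.0, 0.2, -3.5]
grip_width: 0.0156
grip_force: 30.0
```

Call:
send_rows --motion '[[[0,0.03,0],[0,0,0],-1],[[0,0,0],[0,0,0],-1]]'

```text
time_s: 7.05
ee_pos: [0.5413, -0.0055, 0.024]
eef_rot: [3.142, -0.0, 1.81]
force: [0.9, -0.6, -3.2]
grip_width: 0.0157
grip_force: 30.0
```

Call:
send_rows --motion '[[[0,0.02,0],[0,0,0],-1],[[0,0,0],[0,0,0],-1],[[0,0,0],[0,0,0],-1]]'

```text
time_s: 7.35
ee_pos: [0.5418, -0.0054, 0.0239]
eef_rot: [-3.142, -0.0, 1.81]
force: [-0.2, 0.5, -2.9]
grip_width: 0.0158
grip_force: 30.0
```

Call:
send_rows --motion '[[[0,0.02,0],[0,0,0],-1],[[0,0,0],[0,0,0],-1],[[0,0,0],[0,0,0],-1]]'

```text
time_s: 7.65
ee_pos: [0.5424, -0.0052, 0.0239]
eef_rot: [-3.142, -0.0, 1.81]
force: [-0.0, -0.3, -3.9]
grip_width: 0.0159
grip_force: 30.0
```

Call:
send_rows --motion '[[[0,0.02,0],[0,0,0],-1],[[0,0,0],[0,0,0],-1],[[0,0,0],[0,0,0],-1]]'

```text
time_s: 7.95
ee_pos: [0.5426, -0.0052, 0.0239]
eef_rot: [-3.141, -0.0, 1.81]
force: [-5.2, -2.1, 0.1]
grip_width: 0.0158
grip_force: 30.0
```

Call:
send_rows --motion '[[[0,0.02,0],[0,0,0],-1],[[0,0,0],[0,0,0],-1],[[0,0,0],[0,0,0],-1]]'

```text
time_s: 8.25
ee_pos: [0.5426, -0.0051, 0.0238]
eef_rot: [-3.139, -0.0, 1.81]
force: [-8.9, -3.1, 3.0]
grip_width: 0.0155
grip_force: 30.0
```

Run:
```python
from rel import *
W=load('wrist','w4.png')
g=cv2.cvtColor(W['pixels'],cv2.COLOR_RGB2HSV)
for row in (95,110): print(row,[tuple(g[row,c]) for c in range(312,330)])
cv2.imwrite('pics/w4c.png',cv2.resize(W['pixels'][60:260,240:440],None,fx=3,fy=3)[:,:,::-1])
```

```text
95 [(np.uint8(96), np.uint8(6), np.uint8(211)), (np.uint8(105), np.uint8(7), np.uint8(211)), (np.uint8(96), np.uint8(6), np.uint8(210)), (np.uint8(110), np.uint8(7), np.uint8(209)), (np.uint8(90), np.uint8(3), np.uint8(193)), (np.uint8(18), np.uint8(38), np.uint8(179)), (np.uint8(18), np.uint8(93), np.uint8(205)), (np.uint8(20), np.uint8(90), np.uint8(220)), (np.uint8(19), np.uint8(89), np.uint8(221)), (np.uint8(20), np.uint8(90), np.uint8(221)), (np.uint8(20), np.uint8(89), np.uint8(221)), (np.uint8(20), np.uint8(89), np.uint8(221)), (np.uint8(20), np.uint8(90), np.uint8(222)), (np.uint8(20), np.uint8(90), np.uint8(222)), (np.uint8(20), np.uint8(90), np.uint8(222)), (np.uint8(20), np.uint8(90), np.uint8(221)), (np.uint8(20), np.uint8(90), np.uint8(221)), (np.uint8(20), np.uint8(90), np.uint8(221))]
110 [(np.uint8(102), np.uint8(6), np.uint8(211)), (np.uint8(100), np.uint8(7), np.uint8(210)), (np.uint8(108), np.uint8(6), np.uint8(210)), (np.uint8(105), np.uint8(7), np.uint8(207)), (np.uint8(0), np.uint8(0), np.uint8(189)), (np.uint8(19), np.uint8(58), np.uint8(167)), (np.uint8(19), np.uint8(92), np.uint8(216)), (np.uint8(20), np.uint8(90), np.uint8(222)), (np.uint8(20), np.uint8(92), np.uint8(221)), (np.uint8(20), np.uint8(90), np.uint8(222)), (np.uint8(20), np.uint8(88), np.uint8(222)), (np.uint8(20), np.uint8(91), np.uint8(222)), (np.uint8(20), np.uint8(89), np.uint8(223)), (np.uint8(20), np.uint8(90), np.uint8(222)), (np.uint8(20), np.uint8(90), np.uint8(222)), (np.uint8(20), np.uint8(90), np.uint8(222)), (np.uint8(20), np.uint8(90), np.uint8(221)), (np.uint8(20), np.uint8(90), np.uint8(222))]
```

View pics/w4c.png

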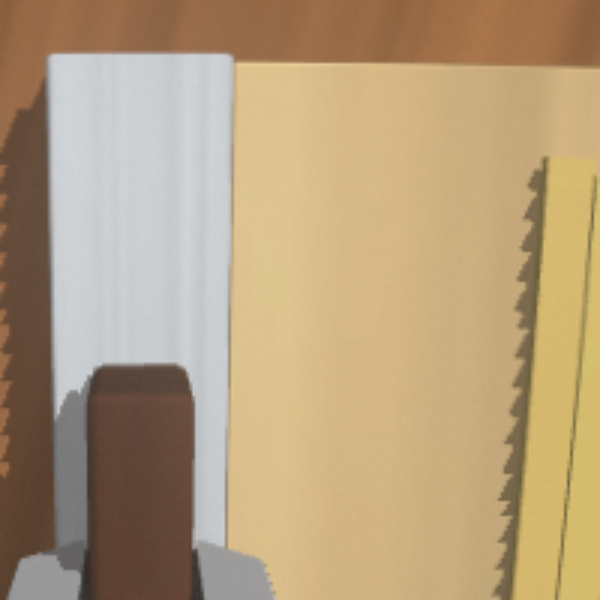

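The crop shows the fence flush against the board with no gap, pressing at 9 N. Its far end sits about 3 px above the board's far edge, so I'll check what that is in mm.

Run:
```python
from rel import *
W=dict(np.load('pics/w4.png.npz'))
z=float(np.median(bydepth(W,[[270,110],[305,110],[290,150]])[:,2])); print(z)
h=cv2.cvtColor(W['pixels'],cv2.COLOR_RGB2HSV)
# board far edge rows and near edge rows by column, subpixel on V/S gradient
g=cv2.cvtColor(W['pixels'],cv2.COLOR_RGB2GRAY).astype(float)
def edge(col,r0,r1):
    d=np.abs(np.diff(g[r0:r1,col])); return r0+.5+(d*np.arange(len(d))).sum()/d.sum()
cols=np.arange(325,500,10); far=np.array([[c,edge(c,74,94)] for c in cols]); P=onplane(W,far,.012)*1000
l=np.polyfit(P[:,1]*0+P[:,0],P[:,1],1); print('far edge yaw',np.degrees(np.arctan(l[0])))
t=np.radians(13.72); ey=np.array([-np.sin(t),np.cos(t)])
cf=np.arange(262,312,6); Ff=onplane(W,[[c,edge(c,70,86)] for c in cf],.018)*1000
print('far: board',(P[:,:2]@ey).round(1),'fence',(Ff[:,:2]@ey).round(1))
# near end
cn=np.arange(268,308,6); Fn=onplane(W,[[c,edge(c,384,400)] for c in cn],.018)*1000; print('near fence',(Fn[:,:2]@ey).round(1))
cb=np.arange(445,475,5); print([int(np.argmax(np.abs(np.diff(g[360:410,c])))+360) for c in cb])
Bn=onplane(W,[[c,np.argmax(np.abs(np.diff(g[360:410,c])))+360.5] for c in cb],.012)*1000; print('near board',(Bn[:,:2]@ey).round(1))
```

```text
0.01662878190982167
far edge yaw 13.947348480497388
far: board [-45.7 -45.6 -45.6 -45.7 -45.7 -45.8 -45.7 -45.6 -45.6 -45.8 -45.6 -45.5
 -45.5 -45.7 -45.4 -45.4 -45.4 -45.3] fence [-44.5 -44.6 -44.6 -44.6 -44.7 -44.6 -44.7 -44.7 -44.7]
near fence [-222.8 -223.4 -222.9 -222.9 -223.1 -222.9 -225. ]
[387, 363, 363, 363, 362, 362]
near board [-227.2 -209.  -209.2 -209.3 -208.7 -208.9]
```

The fence is about 1 mm past the board's far visible edge at most, and chamfers explain most of that, so it is level. I'll ease it down onto the desk, relax the push and let go.

Call:
send_rows --motion '[[[0,0,0.03],[0,0,0],-1],[[0,0,0],[0,0,0],-1],[[0,0,0],[0,0,0],-1]]'

```text
time_s: 8.6
ee_pos: [0.5427, -0.0051, 0.0238]
eef_rot: [-3.139, -0.0, 1.81]
force: [-15.4, -2.8, 14.9]
grip_width: 0.0158
grip_force: 30.0
```

Call:
send_rows --motion '[[[0,-0.01,0],[0,0,0],-1],[[0,0,0],[0,0,0],-0.1],[[0,0,0],[0,0,0],-0.1],[[0,0,0],[0,0,0],-0.1],[[0,0,0],[0,0,0],-0.1]]'

```text
time_s: 9.1
ee_pos: [0.5435, -0.005, 0.0231]
eef_rot: [3.141, 0.0, 1.81]
force: [-0.0, 0.1, -0.2]
grip_width: 0.0419
grip_force: 0.0
```

Call:
send_rows --motion '[[[0,0,-0.5],[0,0,0],-0.1],[[0,0,-1],[0,0,0],0],[[0,0,-1],[0,0,0],1],[[0,0,-1],[0,0,0],1],[[0,0,-1],[0,0,0],1],[[0,0,-1],[0,0,0],1],[[0,0,-1],[0,0,0],1],[[0,0,-0.4],[0,0,0],1],[[0,0,0],[0,0,0],1]]'

```text
time_s: 10.0
ee_pos: [0.5438, -0.005, 0.231]
eef_rot: [3.139, 0.001, 1.81]
force: [0.0, -0.0, -0.0]
grip_width: 0.0935
grip_force: 0.0
```

Run:
```python
from rel import *
W=load('wrist','w5.png'); o=get_obs(); print(o['ee_pos'],o['force'])
```

```text
[ 0.5432253  -0.00499702  0.22940906] [-0.39666206 -0.10388937 -0.77190119]
```

Call:
send_rows --motion '[[[0.9,-0.05,0],[0,0,0],1],[[0.9,-0.05,0],[0,0,0],1],[[0.9,-0.05,0],[0,0,0],1],[[0.9,-0.05,0],[0,0,0],1],[[0.9,-0.05,0],[0,0,0],1],[[0.9,-0.05,0],[0,0,0],1],[[0.9,-0.05,0],[0,0,0],1],[[0.9,-0.05,0],[0,0,0],1],[[0.9,-0.05,0],[0,0,0],1],[[0.9,-0.01,0],[0,0,0],1],[[0,0,0],[0,0,0],1],[[0,0,0],[0,0,0],1]]'

```text
time_s: 11.25
ee_pos: [0.4656, 0.2539, 0.2284]
eef_rot: [-3.139, 0.001, 1.811]
force: [-0.6, 0.1, -0.4]
grip_width: 0.094
grip_force: 0.0
```

Run:
```python
from rel import *
W=load('wrist','w6.png'); o=get_obs(); print(o['time_s'],o['ee_pos'],np.degrees(o['eef_rot']),o['grip_width'])
A=np.load('pics/w5.png.npz')['pixels']
cv2.imwrite('pics/pair.png',np.hstack([cv2.resize(A,(400,300)),cv2.resize(W['pixels'],(400,300))])[:,:,::-1])
h=cv2.cvtColor(W['pixels'],cv2.COLOR_RGB2HSV)
red=lambda h:((h[...,0]<6)|(h[...,0]>174))&(h[...,1]>150)&(h[...,2]>90)
m=comp(red(h),(100,0,460,290)); p=pts(m); q=bydepth(W,p); print(p.min(0),p.max(0),np.percentile(q[:,2],[5,50,95]))
t=q[q[:,2]>np.percentile(q[:,2],95)-.005]; (x,y),R=cv2.minEnclosingCircle((t[:,:2]*1000).astype(np.float32)); print('cap wrist depth',x,y,R)
u=p[q[:,2]>np.percentile(q[:,2],95)-.005]; (cx,cy),(a,b),an=cv2.fitEllipse(cv2.convexHull(u.astype(np.float32))); print((cx,cy),a,b)
T=dict(np.load('pics/top0.png.npz')); ht=cv2.cvtColor(T['pixels'],cv2.COLOR_RGB2HSV)
m=comp(red(ht),(175,210,225,255)); P=pts(m); qT=bydepth(T,P); U=P[qT[:,2]>.163]; eT=cv2.fitEllipse(cv2.convexHull(U.astype(np.float32))); print(eT)
A=np.zeros((3,3));b=np.zeros(3)
for c,uv in ((W,(cx,cy)),(T,eT[0])):
    o_,d=rays(c,[uv]); d=d[0]/np.linalg.norm(d[0]); M=np.eye(3)-np.outer(d,d); A+=M; b+=M@o_
    print(onplane(c,[uv],.17))
print('tri',np.linalg.solve(A,b))
```

```text
11.3 [0.46583938 0.25343784 0.22881401] [-1.79895733e+02  3.11037200e-02  1.03683571e+02] 0.09426366310219735
[247. 172.] [327. 263.] [0.13820419 0.16889054 0.17003004]
cap wrist depth 459.17608642578125 274.99554443359375 50.173927307128906
(287.9433288574219, 222.4584503173828) 80.47454833984375 83.50732421875
((194.40338134765625, 228.91482543945312), (18.123851776123047, 19.162555694580078), 66.16586303710938)
[[0.46592933 0.25577993 0.17      ]]
[[0.46571633 0.25363467 0.17      ]]
tri [0.46635061 0.25451955 0.16573383]
```

View pics/pair.png

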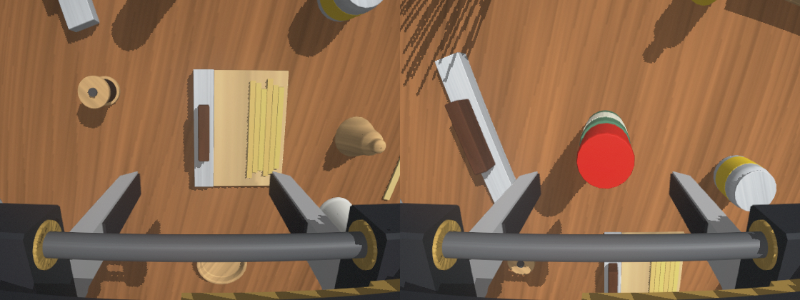

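The left frame shows the fence flush and level along the board. In the right frame the cap is centred between the open fingers at (605,155), with its top at z≈0.170 as expected. I'll descend and grip it.

Call:
send_rows --motion '[[[0.04,0,1],[0,0,0],1],[[0,0,1],[0,0,0],1],[[0,0,0.8],[0,0,0],1],[[0,0,0.5],[0,0,0],1],[[0,0,0],[0,0,0],-1],[[0,0,0],[0,0,0],-1],[[0,0,0],[0,0,0],-1],[[0,0,0],[0,0,0],-1],[[0,0,0],[0,0,0],-1]]' --squeeze 8

```text
time_s: 12.2
ee_pos: [0.4659, 0.2553, 0.1316]
eef_rot: [3.141, -0.0, 1.809]
force: [-0.5, 1.2, 0.1]
grip_width: 0.0575
grip_force: 0.0
```

Call:
send_rows --motion '[[[0,0,0],[0,0,0],-1],[[0,0,0],[0,0,0],-1],[[0,0,0],[0,0,0],-1]]'

```text
time_s: 12.5
ee_pos: [0.4659, 0.2553, 0.1315]
eef_rot: [3.141, -0.0, 1.81]
force: [-1.5, -0.4, 5.9]
grip_width: 0.0556
grip_force: 7.9
```

Run:
```python
from rel import *
o=get_obs(); print(o['time_s'],o['ee_pos'],o['grip_width'],o['grip_force'],o['force'])
```

```text
12.5 [0.46590798 0.25529094 0.13153222] 0.05564074356819514 7.8842668735887855 [-1.4718481  -0.40290754  5.863343  ]
```

Call:
send_rows --motion '[[[0,0,-0.15],[0,0,0],-1],[[0,0,-0.3],[0,0,0],-1],[[0,0,-0.5],[0,0,0],-1],[[0,0,-0.8],[0,0,0],-1],[[0,0,-0.8],[0,0,0],-1],[[0,0,-0.6],[0,0,0],-1],[[0,0,0],[0,0,0],-1],[[0,0,0],[0,0,0],-1]]'

```text
time_s: 13.3
ee_pos: [0.4655, 0.2552, 0.2252]
eef_rot: [-3.141, 0.0, 1.81]
force: [-0.4, -0.7, -0.2]
grip_width: 0.0559
grip_force: 7.9
```

Run:
```python
from rel import *
S=load('side','s7.png'); W=load('wrist','w7.png'); o=get_obs(); print(o['time_s'],o['ee_pos'],o['eef_rot'],o['grip_width'],o['grip_force'],o['force'])
cv2.imwrite('pics/pair2.png',np.hstack([cv2.resize(S['pixels'][:,100:400],(400,560)),cv2.resize(W['pixels'],(400,300),interpolation=cv2.INTER_AREA).repeat(1,0) if 0 else cv2.copyMakeBorder(cv2.resize(W['pixels'],(400,300)),0,260,0,0,0)])[:,:,::-1])
# rim height: lowest red pixel in side view vs plane through cap axis
h=cv2.cvtColor(S['pixels'],cv2.COLOR_RGB2HSV); m=comp(((h[...,0]<6)|(h[...,0]>174))&(h[...,1]>150)&(h[...,2]>60),(200,120,330,290)); p=pts(m); print(p.min(0),p.max(0),len(p))
q=bydepth(S,p); print(np.percentile(q[:,2],[1,5,50,95,99]), np.median(q,0))
```

```text
13.4 [0.46529469 0.25504249 0.22441533] [-3.13985853e+00  3.35206881e-04  1.80956031e+00] 0.05573973136049658 7.887824558420107 [0.56711016 0.74902989 0.16677515]
[229. 221.] [256. 257.] 802
[0.20545111 0.20944236 0.25694553 0.26415875 0.26500984] [0.4595394  0.26679168 0.25694553]
```

View pics/pair2.png

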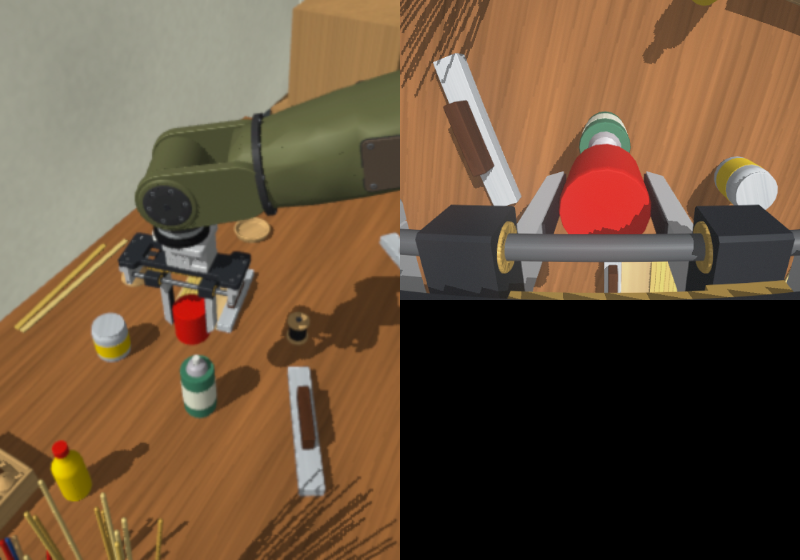

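The side view shows the cap held level, and the can is still standing with its nozzle bare. I'll carry the cap over to the dish.

Call:
send_rows --motion '[[[-0.6,0.05,0],[0,0,0],-1],[[-0.9,0.08,0],[0,0,0],-1],[[-0.9,0.08,0],[0,0,0],-1],[[-0.9,0.08,0],[0,0,0],-1],[[-0.9,0.08,0],[0,0,0],-1],[[-0.9,0.08,0],[0,0,0],-1],[[-0.9,0.08,0],[0,0,0],-1],[[-0.9,0.08,0],[0,0,0],-1],[[-0.9,0.08,0],[0,0,0],-1],[[-0.9,0.08,0],[0,0,0],-1]]'

```text
time_s: 14.4
ee_pos: [0.5498, 0.006, 0.2245]
eef_rot: [-3.14, -0.001, 1.81]
force: [0.1, 0.3, -0.9]
grip_width: 0.0558
grip_force: 7.9
```

Call:
send_rows --motion '[[[-0.9,0.08,0],[0,0,0],-1],[[-0.9,0.08,0],[0,0,0],-1],[[-0.9,0.08,0],[0,0,0],-1],[[-0.9,0.08,0],[0,0,0],-1],[[-0.9,0.08,0],[0,0,0],-1],[[-0.9,0.08,0],[0,0,0],-1],[[-0.9,0.08,0],[0,0,0],-1],[[-0.9,0.08,0],[0,0,0],-1],[[-0.9,0.08,0],[0,0,0],-1],[[-0.2,0.03,0],[0,0,0],-1],[[0,0,0],[0,0,0],-1],[[0,0,0],[0,0,0],-1]]'

```text
time_s: 15.6
ee_pos: [0.6304, -0.2286, 0.225]
eef_rot: [-3.141, -0.001, 1.81]
force: [-1.0, -0.1, -0.5]
grip_width: 0.0562
grip_force: 7.9
```

Call:
send_rows --motion '[[[0,0,0.7],[0,0,0],-1],[[0,0,1],[0,0,0],-1],[[0,0,1],[0,0,0],-1],[[0,0,1],[0,0,0],-1],[[0,0,1],[0,0,0],-1],[[0,0,0.8],[0,0,0],-1],[[0,0,0.6],[0,0,0],-1],[[0,0,0.3],[0,0,0],-1],[[0,0,0],[0,0,0],-1],[[0,0,0],[0,0,0],-1]]'

```text
time_s: 16.6
ee_pos: [0.6311, -0.2292, 0.0347]
eef_rot: [3.141, 0.001, 1.81]
force: [0.3, 0.6, 1.3]
grip_width: 0.0558
grip_force: 7.9
```

Call:
send_rows --motion '[[[0,0,0.07],[0,0,0],-1],[[0,0,0],[0,0,0],-1],[[0,0,0],[0,0,0],-1]]'

```text
time_s: 16.9
ee_pos: [0.6308, -0.2296, 0.0319]
eef_rot: [3.141, 0.0, 1.81]
force: [0.4, 0.1, -0.9]
grip_width: 0.0561
grip_force: 7.9
```

Next come small steps down to feel for contact.

Call:
send_rows --motion '[[[0,0,0.06],[0,0,0],-1],[[0,0,0],[0,0,0],-1],[[0,0,0],[0,0,0],-1]]'

```text
time_s: 17.2
ee_pos: [0.6306, -0.2295, 0.0296]
eef_rot: [-3.141, -0.0, 1.81]
force: [-0.3, -0.9, -0.8]
grip_width: 0.0553
grip_force: 7.9
```

Call:
send_rows --motion '[[[0,0,0.04],[0,0,0],-1],[[0,0,0],[0,0,0],-1],[[0,0,0],[0,0,0],-1]]'

```text
time_s: 17.5
ee_pos: [0.6306, -0.2295, 0.0284]
eef_rot: [-3.142, -0.0, 1.81]
force: [0.4, -0.7, -0.2]
grip_width: 0.0564
grip_force: 7.9
```

Run:
```python
from rel import *
print([np.round([*get_obs()['ee_pos'],get_obs()['force'][2]],4) for _ in range(2)])
S=load('side','s8.png'); T=load('top','t8.png'); print(np.round(get_obs()['force'],2))
red=lambda h:((h[...,0]<6)|(h[...,0]>174))&(h[...,1]>150)&(h[...,2]>60)
for n,c,r in (('S',S,(250,90,330,190)),('T',T,(320,150,380,215))):
    h=cv2.cvtColor(c['pixels'],cv2.COLOR_RGB2HSV); m=red(h)[r[1]:r[3],r[0]:r[2]].sum(); print(n,m)
    if m>20: p=pts(comp(red(h),r)); q=bydepth(c,p); print(p.min(0),p.max(0),np.percentile(q[:,2],[2,50,98]),(q.min(0)+q.max(0))/2)
```

```text
[array([ 0.6306, -0.2295,  0.0284, -0.2363]), array([ 0.6306, -0.2295,  0.0284, -0.2363])]
[ 0.73  0.34 -0.58]
S 334
[280. 154.] [296. 176.] [0.01046552 0.05278488 0.06807178] [ 0.6296581  -0.22880751  0.03877959]
T 0
```

Call:
send_rows --motion '[[[0,0,0.03],[0,0,0],-1],[[0,0,0],[0,0,0],-1],[[0,0,0],[0,0,0],-1]]'

```text
time_s: 17.9
ee_pos: [0.6307, -0.2295, 0.0276]
eef_rot: [3.141, 0.0, 1.81]
force: [0.4, -0.2, 0.9]
grip_width: 0.0555
grip_force: 7.9
```

Call:
send_rows --motion '[[[0,0,0.03],[0,0,0],-1],[[0,0,0],[0,0,0],-1],[[0,0,0],[0,0,0],-1]]'

```text
time_s: 18.2
ee_pos: [0.6307, -0.2296, 0.0275]
eef_rot: [3.141, 0.0, 1.81]
force: [-3.4, 0.2, 7.6]
grip_width: 0.0557
grip_force: 8.0
```

Contact at 7.6 N and TCP z = 0.0275, so the rim is at about 6 mm, on the dish floor. I'll ease off, release and rise straight up.

Call:
send_rows --motion '[[[0,0,-0.02],[0,0,0],-1],[[0,0,0],[0,0,0],0.6],[[0,0,0],[0,0,0],0.6],[[0,0,0],[0,0,0],0.9],[[0,0,0],[0,0,0],0.9],[[0,0,-0.4],[0,0,0],0.9],[[0,0,-1],[0,0,0],0.9],[[0,0,-1],[0,0,0],0.9],[[0,0,-1],[0,0,0],0.9],[[0,0,-1],[0,0,0],0.9],[[0,0,-1],[0,0,0],0.9],[[0,0,0],[0,0,0],0.9]]'

```text
time_s: 19.4
ee_pos: [0.6319, -0.23, 0.1952]
eef_rot: [3.135, 0.005, 1.81]
force: [-0.7, -0.1, 0.1]
grip_width: 0.0892
grip_force: 0.0
```

Run:
```python
from rel import *
S=load('side','s9.png'); W=load('wrist','w9.png'); o=get_obs(); print(o['time_s'],o['ee_pos'],o['grip_width'],o['force'])
red=lambda h:((h[...,0]<6)|(h[...,0]>174))&(h[...,1]>150)&(h[...,2]>60)
h=cv2.cvtColor(S['pixels'],cv2.COLOR_RGB2HSV); p=pts(comp(red(h),(250,90,330,190))); q=bydepth(S,p); print(np.percentile(q[:,2],[2,50,98]),(q.min(0)+q.max(0))/2)
cv2.imwrite('pics/pair3.png',np.hstack([cv2.resize(S['pixels'],(400,300)),cv2.resize(W['pixels'],(400,300))])[:,:,::-1])
```

```text
19.5 [ 0.63068698 -0.22953834  0.19012313] 0.08916310205970104 [ 0.41269887 -0.33606997  0.23506219]
[0.01083423 0.0525602  0.06823694] [0.3777105  0.22940871 0.44364271]
```

View pics/pair3.png

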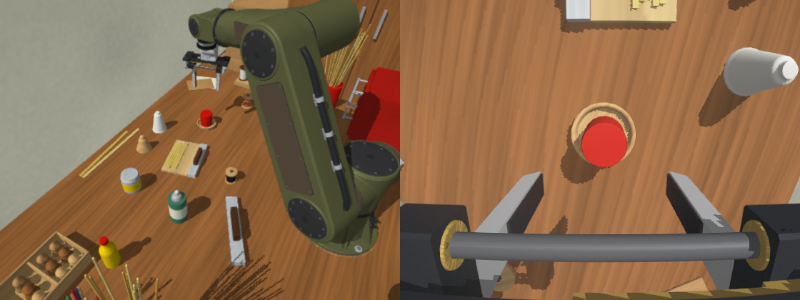

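The cap stands mouth down in the dish (right frame, (604,140)). The fence is flush, the can and other things are undisturbed, and the gripper is clear. Handing in.

```bash
python3 -c "
from station import *
print(hand_in())"
```

```text
the job is handed in; nothing more can be done
None
```

The job is handed in: the fence is flat, flush and level (within about 1 mm) along the board's near edge, the red cap is mouth down in the dish, and the can and other things were left in place, all in about 19.5 s.

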